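# Press a bag badge in the bench setting press

### The arm

A 6-joint arm with a two-finger parallel gripper is mounted at the origin on the work surface. World frame = base frame: x ahead of the robot, y to its left, z up, the work surface at z = 0. Lengths are in m, angles in rad, forces in N, time in s.
With the tool pointing down it reaches from about 0.35 to 0.85 m from the base axis. Payload 8.1 kg.
Tool frame: the origin (TCP) lies at the very end of the fingers, on their centre line; the grasp point (between the pads) lies robot.hold_point_z behind it (robot.hold_point_z is the distance from the TCP to the grasp point, in m); z points along the fingers, y is the direction in which the jaws open and shut (so a half turn about z gives the same grasp; the last joint's range is limited). The gripper opens to 93 mm and grips with 3 to 60 N. Pads are 15 mm wide; open, the fingers measure 128 mm over their backs; the gripper's body (75 mm by 188 mm) begins 65 mm behind the grasp point.
Start: joints at [-1.422, 0.13, 1.488, -0, 1.523, -0.085], TCP at [0.139, -0.584, 0.219] pointing down, gripper open.
Joint ranges: [-2.96, 2.96], [-0.89, 2.26], [0.02, 2.5], [-1.34, 4.48], [0, 2.73], [-2.66, 2.66]. Speed limits (rad/s): [2.39, 2.39, 2.79, 3.14, 3.14, 3.14].

### API

Orientations are given as a rotation vector (axis times angle).
In Python, from plant import robot, cams gives the robot as it stands. The module is installed in compiled form; this text tells all that it offers.
- The arm moves only by the tool step_arm, never from a script. Its argument "deltas" is a list of rows, each an object with "offset": the shift along the tool's x, y, z in cm, a list of three; "roll": the turn about the tool's z in rad. In form: [{"offset": [x, y, z], "roll": roll}, ...]. A call has 1 to 12 rows; each row shifts and turns the commanded pose from where the row before left it, along the tool's axes as they then stand; what a row does not reach is not made up. A row lasts 1/8 s, in which the tool goes at most 62.5 mm and 10.7 degrees, less where a joint would pass 70% of its speed; a pose out of reach is approached as far as the arm can. A call with a gripper value outside its range is refused whole. "fingers" is the finger opening in cm, from 0 to 9.3, set as the call begins (left out, the last holds). The fingers move at their own pace and stop on an object; "grip_force" is the grip in N (left out, the last holds). Time passes only in rows, so rows that do not move let the fingers close. It gives the time, the measured TCP pose, the force and the opening at its end, in the units of the state.
- robot.read_state(): the state, without advancing time (a new reading comes with each control period).
- cams.read_camera(name): name is "side" or "top" or "wrist"; returns a dict with "pixels" (480x640x3 uint8, red, green, blue), "fx", "fy", "cx", "cy" (pixels), "k1" (the pictures are not rectified: a ray, as slopes to the right and down, at radius r is drawn at 1 + k1 r^2 times it, then the intrinsics apply), "extrinsics" (4x4, takes a point from world to camera coordinates). Camera axes: x right, y down, z forward; pixel columns grow to the right and rows downward; lengths in m; the calibration is good to about 2 mm. A picture is of the moment at which its call begins. There is no depth.
- robot.close_job(): hands the job in, once; it reports no verdict.
Trained networks look in a picture, given as the dict that the camera call returned (one of the last four; its "shot" number tells which), for a name from the list of things; names that differ only in an ending like _2 or _b are one class to them, and where a whole thing is asked for, a point or a joint stands for the part that bears it (a point fixed in the world has none). Each returns a list of dicts, best first, with "score" (0 to 1); they miss things now and then, are a little off and sometimes report something else, mostly with a low value. They report only what shows in the picture. A call takes as long as a camera call. They do not tell look-alikes from the thing itself.
- cams.boxes_of(picture, thing): "xy" ([column, row] in pixels, amid what is visible of it).
- cams.silhouettes(picture, thing): "mask" (480x640 bool, what is visible of it) and "xy" ([column, row] in pixels, amid what is visible of it).
- cams.pinpoint(picture, thing): "xy" ([column, row] in pixels: a listed point, or the origin of a listed thing).
The state is a dict: "t": time; "q": joint angles; "dq": joint speeds; "joint_torque": joint torques, N m; "tool_pos": TCP position; "orientation": TCP orientation; "force": force on the tool from outside, world axes, zero at the start; "wrist_torque": the same for the moment, N m; "opening": finger opening in m.
Only numpy, scipy, OpenCV 4.12 (cv2) and the standard library are available. Lean on these libraries where they do the work, as an engineer would, in place of code of your own. Each camera call takes 0.05 s, during which the arm holds its last target. There are 200 camera calls.

### The job

Take the wooden work slide that carries the blue badge, lay it in the press between the guides and slide it fully home against the brass back stop. Then push the red knob straight down until the die bottoms on the badge, lean on the knob with about 18 N for a second (the badge cracks if the knob is pushed with more than about 25 N) and let the knob come right up again. Leave the slide lying home in the press, and leave the glue bottle, the hammer and the rivet jar alone.

Things in the scene. Friction and masses are not known exactly. Their poses are not given: they have to be found in the camera images.
- press: green bench press, fixed, base 250 x 110 mm. Origin on the table under the ram axis, z up; the open throat faces its own -x and the slide goes in along +x. Its head overhangs from x = -26 mm backwards, 115 to 151 mm above the table, 50 mm wide; column behind it from x = +57 mm
- mouth (a point): middle of the guides' mouth, on top of the steel bed, 28 mm above the table, 110 mm in front (-x) of the ram axis; axes as press. The bed is 56 mm wide and runs from 20 mm in front of this point to 150 mm behind it. Two guides 8 mm high: 53 mm apart here, narrowing to 43 mm apart 60 mm further in, then parallel
- stop (a point): middle of the foot of the brass back stop's face, on the bed, 20 mm behind (+x) the ram axis; axes as press. The slide's nose comes against it; the stop is 14 mm high
- seat (a point): point on the ram axis of the press, 44 mm above the table: where the middle of the badge's top lies when the slide is fully home; axes as press
- ram: sprung plunger with a flat red knob 42 mm across, 14 mm thick. Origin: centre of the knob's top, 200 mm above the table when up; z up. Moves straight down, 36 mm at most. Below it a brass die, screwed out differently every time and not measured, meets the badge after about 20 to 30 mm. Spring: 3 N at the top, 5.5 to 7.5 N there; then the stop is hard: only the rise of force tells
- slide_grip (a point): half-way up the upright dark handle (24 mm along x, 16 mm across y, 42 mm tall) on the tail of the work slide, 33 mm above the slide's underside. Slide: light wooden board 137 x 40 x 10 mm, about 0.16 kg, reaching 120 mm forward of this point to its nose and 17 mm back. Axes: x towards the nose, z up
- badge (a point): middle of the top of the round blue badge (28 mm across, 6 mm thick) fixed on the slide: 16 mm above the slide's underside, 100 mm in front of the handle, 20 mm behind the nose; axes as slide_grip
- slide: the same work slide; origin on its underside, below the middle of the badge, axes as slide_grip
- glue: white glue bottle with red cap, 52 mm across, 140 mm tall, loose; origin: centre of its underside
- hammer: small hammer, 200 mm long, lying loose on the table; origin at its underside
- tin: glass jar of rivets with steel cap, 68 mm across, 70 mm tall, loose; origin: centre of its underside
There are look-alikes about, which are no part of the job. Leave any orange look-alike of the slide alone.

How it is judged:
By the outcome, as a careful person would: the job done as asked, in the order asked, and still so for the second after the job is handed in, with the robot touching nothing.
It also fails if it takes over 67 s, if anything falls off the work surface, if the arm or the gripper's body presses on something with over 40 N, if the wrist force passes 120 N, or if a joint passes its speed limit or range.

## Working session

There is one attempt and no reset: what is moved stays moved. The work goes in short steps, Python scripts to look and compute and a tool call to move; the robot and the scene stay as the last step left them, time stands still between calls to the robot, and variables do not carry over. Pictures are saved under pics/ and viewed, about 8 in all and at most 12, crops included, and the job is handed in when it is done.

Besides the shell and the picture viewer there is one more tool, called after "Request:" as name(argument=value, ...), one argument or row to a line, values as JSON. step_arm: Moves the arm, as the interface text tells. Its arguments: {"type":"object","properties":{"deltas":{"type":"array"},"fingers":{"type":"number"},"grip_force":{"type":"number"}},"required":["deltas"]}

```bash
mkdir -p pics
cat > h.py <<'E'
import numpy as np, cv2
from plant import robot, cams
def ray(p,xy):
    u=np.array([(xy[0]-p['cx'])/p['fx'],(xy[1]-p['cy'])/p['fy']]); d=u.copy()
    for _ in range(20): d=u/(1+p['k1']*(d@d))
    E=np.array(p['extrinsics']); R=E[:3,:3]; o=-R.T@E[:3,3]
    v=R.T@np.array([d[0],d[1],1]); return o,v/np.linalg.norm(v)
def onz(p,xy,z):
    o,v=ray(p,xy); return o+v*(z-o[2])/v[2]
def proj(p,X):
    E=np.array(p['extrinsics']); c=E[:3,:3]@np.array(X)+E[:3,3]; d=c[:2]/c[2]; d=d*(1+p['k1']*(d@d))
    return np.array([d[0]*p['fx']+p['cx'],d[1]*p['fy']+p['cy']])
def tri(l):
    A=0;b=0
    for p,xy in l:
        o,v=ray(p,xy); M=np.eye(3)-np.outer(v,v); A=A+M; b=b+M@o
    X=np.linalg.solve(A,b); return X,[float(np.linalg.norm(proj(p,X)-xy)) for p,xy in l]
def save(p,n,crop=None,s=1):
    im=p['pixels'][:,:,::-1]
    if crop: im=im[crop[1]:crop[3],crop[0]:crop[2]]
    if s!=1: im=cv2.resize(im,None,fx=s,fy=s,interpolation=cv2.INTER_CUBIC)
    cv2.imwrite('pics/'+n,im)
E
python3 - <<'E'
from h import *
np.set_printoptions(precision=4,suppress=True)
s=robot.read_state();print(s['t'],s['tool_pos'],s['orientation'],s['opening'],robot.hold_point_z)
Z=dict(mouth=.028,stop=.028,seat=.044,ram=.2,slide_grip=.033,badge=.016,slide=0,press=0)
for c in ['top','side']:
    p=cams.read_camera(c); save(p,c+'1.png')
    for n in Z:
        for d in cams.pinpoint(p,n)[:3]: print(c,n,np.array(d['xy']).round(1),round(d['score'],2),onz(p,d['xy'],Z[n]))
    for n in ['glue','hammer','tin']:
        for d in cams.boxes_of(p,n)[:2]: print(c,n,np.array(d['xy']).round(1),round(d['score'],2),onz(p,d['xy'],0.03))
a=cv2.imread('pics/top1.png');b=cv2.imread('pics/side1.png')
print(p['shot'])
E
```

```text
0.0 [ 0.1389 -0.5831  0.2176] [-3.1184 -0.3661  0.0001] 0.09305902617491396 0.0188
top mouth [271.3 202.6] 0.66 [0.703  0.0277 0.028 ]
top stop [244.8 248.5] 0.9 [0.5906 0.0864 0.028 ]
top seat [249.1 240.4] 0.9 [0.6068 0.0754 0.044 ]
top seat [243.  248.7] 0.32 [0.587  0.0887 0.044 ]
top seat [274.3 202.5] 0.23 [0.6989 0.0195 0.044 ]
top ram [237.9 218.5] 0.53 [0.6205 0.0832 0.2   ]
top ram [245.7 248.4] 0.28 [0.5581 0.0647 0.2   ]
top slide_grip [458.6 287.5] 0.75 [ 0.5062 -0.4095  0.033 ]
top slide_grip [424.  322.8] 0.67 [ 0.4245 -0.3277  0.033 ]
top slide_grip [383.2 279.5] 0.59 [ 0.5219 -0.2364  0.033 ]
top badge [501.5 291.6] 0.94 [ 0.5005 -0.5129  0.016 ]
top badge [346.8 299.5] 0.91 [ 0.4762 -0.1535  0.016 ]
top badge [424.7 321.1] 0.71 [ 0.4295 -0.3328  0.016 ]
top slide [420.5 278.4] 0.92 [ 0.5305 -0.329   0.    ]
top slide [494.5 293.6] 0.82 [ 0.4974 -0.5017  0.    ]
top slide [347.5 299.5] 0.69 [ 0.4779 -0.1562  0.    ]
top press [251.6 241.8] 0.61 [0.6125 0.074  0.    ]
top press [420.5 278.6] 0.31 [ 0.53  -0.329  0.   ]
top press [132.3 266.1] 0.2 [0.5494 0.3537 0.    
[... 561 characters left out ...]
] 0.67 [ 0.5358 -0.2422  0.033 ]
side slide_grip [404.6 214.7] 0.55 [ 0.432  -0.3268  0.033 ]
side badge [401.1 179.3] 0.83 [ 0.4954 -0.4981  0.016 ]
side badge [371.6 209.6] 0.81 [ 0.5283 -0.3263  0.016 ]
side badge [366.  254.8] 0.79 [ 0.4793 -0.151   0.016 ]
side slide [374.3 212.3] 0.86 [ 0.5223 -0.3363  0.    ]
side slide [398.9 179.7] 0.68 [ 0.5056 -0.5137  0.    ]
side slide [366.  254.9] 0.59 [ 0.4835 -0.1658  0.    ]
side press [282.5 303.3] 0.63 [0.6087 0.0737 0.    ]
side press [321.  191.9] 0.18 [ 0.699  -0.3545  0.    ]
side glue [243.  397.1] 0.95 [0.5583 0.3461 0.03  ]
side hammer [325.9 192.1] 0.83 [ 0.6712 -0.3261  0.03  ]
side tin [194.6 372.7] 0.62 [0.6786 0.3404 0.03  ]
2
```

View pics/top1.png

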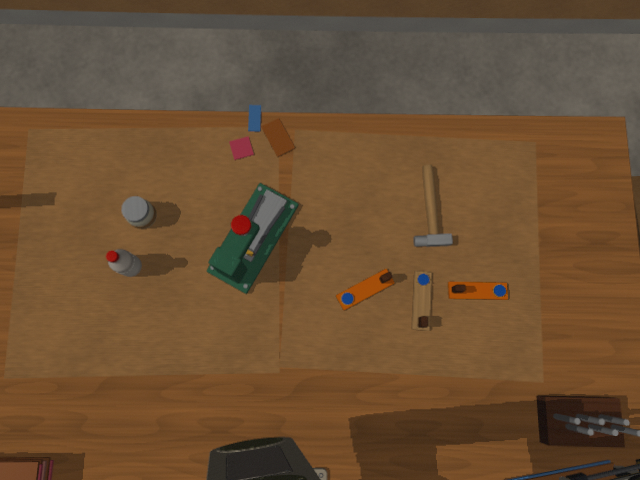

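View pics/side1.png

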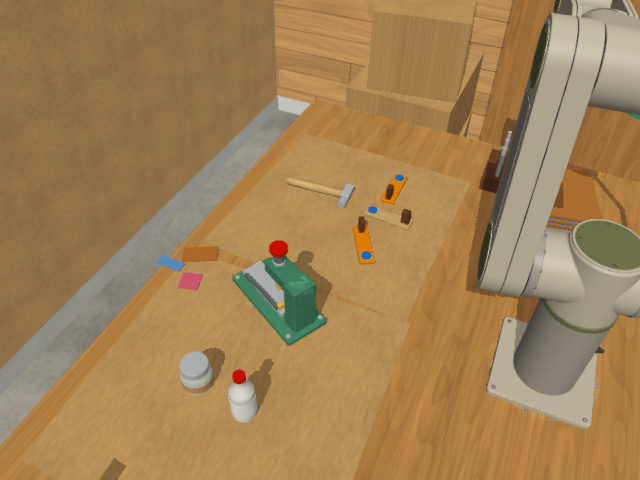

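Top view: there are three slide-like things. They are orange at (365,290), light wooden with blue badge at (423,300), and orange at (478,290). I choose the wooden one, with its handle at (424,322) and badge at (424,280). The press is at (255,238), with its throat facing up-right, away from the robot. The bottle (124,263), jar (138,212) and hammer (432,210) are all clear of it.

Run:
```python
from h import *
np.set_printoptions(precision=4,suppress=True)
T=cams.read_camera('top');S=cams.read_camera('side');save(T,'crop.png',(330,255,520,345),4)
def near(p,n,X):
    g=proj(p,X); L=[d for d in cams.pinpoint(p,n)]
    L=sorted(L,key=lambda d:np.linalg.norm(d['xy']-g)); return (np.array(L[0]['xy']),round(L[0]['score'],2)) if L and np.linalg.norm(L[0]['xy']-g)<14 else (None,0)
for n,X in dict(slide_grip=(.425,-.328,.033),badge=(.528,-.328,.016),mouth=(.703,.03,.028),stop=(.59,.09,.028),seat=(.606,.079,.044),ram=(.606,.079,.2),press=(.61,.074,0)).items():
    a,sa=near(T,n,X);b,sb=near(S,n,X)
    print(n,a,sa,b,sb,end=' ')
    if a is not None: print('top',onz(T,a,X[2]),end=' ')
    if b is not None: print('side',onz(S,b,X[2]),end=' ')
    if a is not None and b is not None: print(tri([(T,a),(S,b)]))
    else: print()
for p in (T,S):
  for d in cams.silhouettes(p,'press')[:1]:
    print(d['score'],d['xy'])
```

```text
slide_grip [423.5 321.2] 0.79 [404.7 214.8] 0.74 top [ 0.4281 -0.3267  0.033 ] side [ 0.4316 -0.3265  0.033 ] (array([ 0.4298, -0.3263,  0.0334]), [0.7911267400043802, 0.6387532043734675])
badge [420.  279.4] 0.72 [371.9 207.5] 0.74 top [ 0.5259 -0.3246  0.016 ] side [ 0.5307 -0.3353  0.016 ] (array([ 0.5255, -0.3221,  0.0278]), [0.5807994958806918, 0.4731438514368575])
mouth [269.3 202.1] 0.88 [253.6 268.3] 0.66 top [0.7041 0.0325 0.028 ] side [0.7139 0.025  0.028 ] (array([0.7049, 0.0328, 0.0382]), [1.5187378566512115, 1.4544438733836278])
stop [243.4 250.1] 0.66 [283.8 303.2] 0.62 top [0.5867 0.0895 0.028 ] side [0.595 0.092 0.028] (array([0.5911, 0.0908, 0.0268]), [1.8072765339926855, 1.8004783079931135])
seat [247.5 243.4] 0.7 [281.5 297.3] 0.62 top [0.5997 0.0788 0.044 ] side [0.6016 0.09   0.044 ] (array([0.6044, 0.0808, 0.0316]), [0.9538067178598093, 0.9437391192002258])
ram [239. 223.] 0.73 [278.7 246.5] 0.75 top [0.611  0.0805 0.2   ] side [0.6084 0.08   0.2   ] (array([0.6097, 0.0802, 0.2002]), [0.6272444862148662, 0.5973900998626168])
press [248.  242.8] 0.77 [280.7 303.6] 0.55 top [0.6099 0.0826 0.    ] side [0.6122 0.0763 0.    ] (array([0.6088, 0.0818, 0.0077]), [0.16191318780609046, 0.16095702317297161])
0.83 [254.1, 239.0]
0.55 [281.0, 292.7]
```

View pics/crop.png

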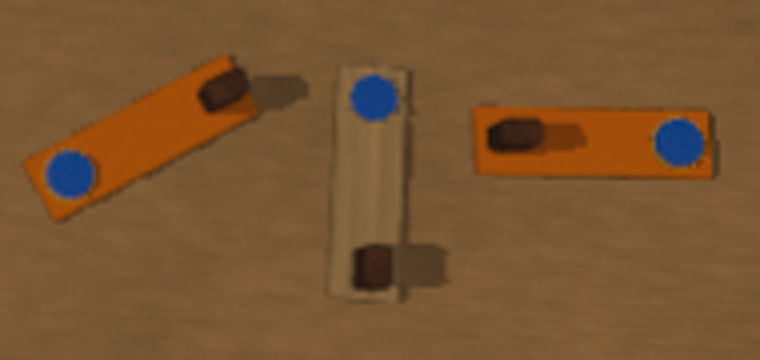

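The crop confirms it: a light wooden board with its badge at crop (374,97), which is full-image (423.5,279), and its handle at (373,267). Orange boards lie on either side. I'll hover over the handle.

Request:
step_arm(
  deltas=[
    {"offset": [0, 0, 0], "roll": 0.117},
    {"offset": [0, 0, 0], "roll": 0.117},
    {"offset": [2.9, -2.6, 0], "roll": 0},
    {"offset": [2.9, -2.6, 0], "roll": 0},
    {"offset": [2.9, -2.6, 0], "roll": 0},
    {"offset": [2.9, -2.6, 0], "roll": 0},
    {"offset": [2.9, -2.6, 0], "roll": 0},
    {"offset": [2.9, -2.6, 0], "roll": 0},
    {"offset": [2.9, -2.6, 0], "roll": 0},
    {"offset": [2.9, -2.6, 0], "roll": 0},
    {"offset": [2.9, -2.6, 0], "roll": 0},
    {"offset": [2.9, -2.2, 0], "roll": 0},
  ],
  fingers=5,
  grip_force=25,
)

```text
t: 3.6
tool_pos: [0.43, -0.3267, 0.2188]
orientation: [3.141, 0.0, 0.0]
force: [-0.1, -0.1, 0.0]
opening: 0.0497
```

```bash
cat >> h.py <<'E'
from scipy.spatial.transform import Rotation as Ro
def st():
    s=robot.read_state(); R=Ro.from_rotvec(s['orientation']).as_matrix()
    yaw=np.arctan2(R[1,0],R[0,0]); print('t',round(s['t'],2),'tcp',np.round(s['tool_pos'],4),'yaw',round(float(yaw),4),'tilt',R[:2,2].round(4),'F',np.round(s['force'],1),'open',round(s['opening'],4),'q',np.round(s['q'],3)); return s,yaw
def off(dx,dy,yaw): # world -> tool offset cm
    return np.round([100*(dx*np.cos(yaw)+dy*np.sin(yaw)),100*(dx*np.sin(yaw)-dy*np.cos(yaw))],2)
np.set_printoptions(precision=4,suppress=True)
E
python3 - <<'E'
from h import *
s,y=st()
W=cams.read_camera('wrist');save(W,'w1.png')
for n,z in dict(slide_grip=.033,badge=.016,slide=0).items():
    for d in cams.pinpoint(W,n)[:3]: print(n,np.round(d['xy'],1),round(d['score'],2),onz(W,d['xy'],z))
hsv=cv2.cvtColor(W['pixels'],cv2.COLOR_RGB2HSV)
m=cv2.inRange(hsv,(105,120,60),(125,255,255));n,l,stt,c=cv2.connectedComponentsWithStats(m)
for i in range(1,n):
    if stt[i,4]>60: print('blue',c[i],stt[i,4],onz(W,c[i],.016))
E
```

```text
t 3.6 tcp [ 0.43   -0.3267  0.2188] yaw 0.0 tilt [ 0.0003 -0.0002] F [-0.1 -0.1  0. ] open 0.0497 q [-0.745 -0.032  1.656  0.     1.518  0.826]
slide_grip [311.6 220.2] 0.97 [ 0.4275 -0.3219  0.033 ]
slide_grip [392.5 143.6] 0.89 [ 0.507 -0.404  0.033]
slide_grip [227.2 122.9] 0.58 [ 0.5266 -0.238   0.033 ]
badge [483.9 147. ] 0.65 [ 0.5035 -0.5051  0.016 ]
badge [153.  169.4] 0.59 [ 0.4797 -0.1501  0.016 ]
badge [318.4 124. ] 0.56 [ 0.5267 -0.329   0.016 ]
slide [480.4 150.1] 0.89 [ 0.5    -0.5095  0.    ]
slide [159.6 166.1] 0.88 [ 0.4822 -0.1504  0.    ]
slide [319.3 124.6] 0.82 [ 0.5269 -0.3302  0.    ]
blue [318.5314 121.9026] 493 [ 0.5287 -0.3292  0.016 ]
blue [484.2032 144.5111] 497 [ 0.5061 -0.505   0.016 ]
blue [154.7833 168.0365] 466 [ 0.4811 -0.1522  0.016 ]
```

View pics/w1.png

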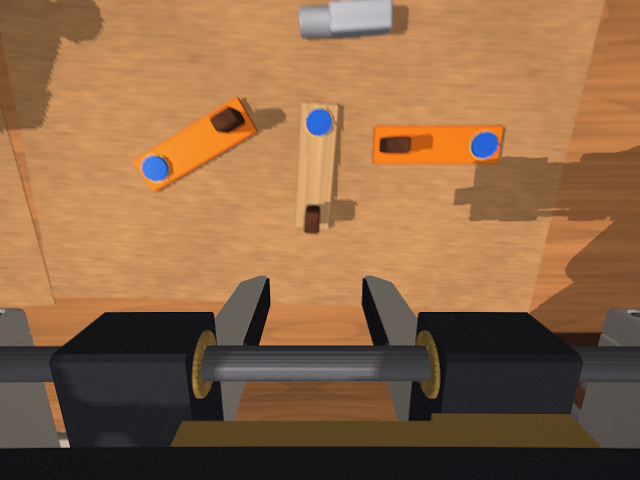

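Wrist view: the wooden slide has its badge at (318,122) and handle at (312,219), with an orange slide on each side. The slide's yaw is about -0.067, and the handle is at about (0.4285, -0.323). I'll go down and grip.

Request:
step_arm(
  deltas=[
    {"offset": [-0.15, -0.37, 0], "roll": 0.067},
    {"offset": [0, 0, 3], "roll": 0},
    {"offset": [0, 0, 3], "roll": 0},
    {"offset": [0, 0, 3], "roll": 0},
    {"offset": [0, 0, 3], "roll": 0},
    {"offset": [0, 0, 3], "roll": 0},
    {"offset": [0, 0, 3], "roll": 0},
    {"offset": [0, 0, 1.5], "roll": 0},
    {"offset": [0, 0, 0.7], "roll": 0},
    {"offset": [0, 0, 0], "roll": 0},
  ],
)

```text
t: 5.05
tool_pos: [0.4276, -0.3245, 0.017]
orientation: [3.14, -0.106, 0.0]
force: [1.1, -0.4, -0.5]
opening: 0.05
```

Request:
step_arm(
  deltas=[
    {"offset": [0, 0, 0], "roll": 0},
    {"offset": [0, 0, 0], "roll": 0},
    {"offset": [0, 0, 0], "roll": 0},
    {"offset": [0, 0, 0], "roll": 0},
    {"offset": [0, 0, 0], "roll": 0},
  ],
  fingers=0,
  grip_force=35,
)

```text
t: 5.68
tool_pos: [0.4277, -0.3241, 0.0169]
orientation: [3.14, -0.105, 0.0]
force: [-0.4, 0.3, 2.2]
opening: 0.0159
```

Request:
step_arm(
  deltas=[
    {"offset": [0, 0, -1], "roll": 0},
    {"offset": [0, 0, -2], "roll": 0},
    {"offset": [0, 0, -3.5], "roll": 0},
    {"offset": [0, 0, -3.5], "roll": 0},
    {"offset": [0, 0, -3.5], "roll": 0},
    {"offset": [0, 0, -3.5], "roll": 0},
    {"offset": [0, 0, -1], "roll": -0.12},
    {"offset": [0, 0, 0], "roll": -0.18},
    {"offset": [0, 0, 0], "roll": -0.18},
    {"offset": [0, 0, 0], "roll": -0.18},
    {"offset": [0, 0, 0], "roll": -0.18},
    {"offset": [0, 0, 0], "roll": -0.18},
  ],
)

```text
t: 7.18
tool_pos: [0.4274, -0.3239, 0.197]
orientation: [-2.787, -1.449, 0.0]
force: [-0.4, -0.1, -1.7]
opening: 0.0156
```

Request:
step_arm(
  deltas=[
    {"offset": [0, 0, 0], "roll": -0.18},
    {"offset": [0, 0, 0], "roll": -0.18},
    {"offset": [0, 0, 0], "roll": -0.18},
    {"offset": [0, 0, 0], "roll": -0.18},
    {"offset": [0, 0, 0], "roll": -0.18},
    {"offset": [0, 0, 0], "roll": -0.18},
    {"offset": [0, 0, 0], "roll": -0.18},
    {"offset": [0, 0, 0], "roll": -0.18},
    {"offset": [0, 0, 0], "roll": -0.18},
    {"offset": [0, 0, 0], "roll": -0.08},
    {"offset": [0, 0, 0], "roll": 0},
  ],
)

```text
t: 8.55
tool_pos: [0.4275, -0.324, 0.197]
orientation: [0.761, 3.048, -0.0]
force: [0.2, 0.0, -1.1]
opening: 0.0159
```

Run:
```python
from h import *
s,y=st(); print(off(.81-s['tool_pos'][0],-.027-s['tool_pos'][1],y))
```

```text
t 8.55 tcp [ 0.4275 -0.324   0.197 ] yaw 2.6521 tilt [ 0.0001 -0.    ] F [ 0.2  0.  -1.1] open 0.0159 q [-0.744 -0.031  1.694  0.     1.478 -1.825]
[-19.8   44.19]
```

Request:
step_arm(
  deltas=[
    {"offset": [-1.8, 4.0, 0], "roll": 0},
    {"offset": [-1.8, 4.0, 0], "roll": 0},
    {"offset": [-1.8, 4.0, 0], "roll": 0},
    {"offset": [-1.8, 4.0, 0], "roll": 0},
    {"offset": [-1.8, 4.0, 0], "roll": 0},
    {"offset": [-1.8, 4.0, 0], "roll": 0},
    {"offset": [-1.8, 4.0, 0], "roll": 0},
    {"offset": [-1.8, 4.0, 0], "roll": 0},
    {"offset": [-1.8, 4.0, 0], "roll": 0},
    {"offset": [-1.8, 4.0, 0], "roll": 0},
    {"offset": [-1.8, 4.2, 0], "roll": 0},
    {"offset": [0, 0, 0], "roll": 0},
  ],
)

```text
t: 10.05
tool_pos: [0.8106, -0.0234, 0.1928]
orientation: [-0.757, -3.045, -0.0]
force: [0.1, -0.3, -1.2]
opening: 0.0161
```

Run:
```python
from h import *
s,y=st()
P={c:cams.read_camera(c) for c in ('wrist','top','side')}
save(P['wrist'],'w2.png')
Z=dict(slide_grip=.197+.016-.0,badge=.197,mouth=.028,stop=.028,seat=.044,ram=.2,press=0)
for n,z in Z.items():
    L=[]
    for c,p in P.items():
        D=cams.pinpoint(p,n)
        for d in D[:2]:print(n,c,np.round(d['xy'],1),round(d['score'],2),onz(p,d['xy'],z))
```

```text
t 10.05 tcp [ 0.8106 -0.0234  0.1928] yaw 2.654 tilt [-0.0039  0.0011] F [ 0.1 -0.3 -1.2] open 0.0161 q [-0.092  0.76   0.728  0.001  1.658 -1.176]
slide_grip wrist [315.  304.3] 0.63 [ 0.8086 -0.0218  0.213 ]
slide_grip top [457.3 289.1] 0.94 [ 0.4801 -0.3598  0.213 ]
slide_grip top [295.4 130.6] 0.66 [ 0.81   -0.0316  0.213 ]
slide_grip side [220.7 187.4] 0.95 [ 0.8199 -0.0265  0.213 ]
slide_grip side [389.3 190.4] 0.89 [ 0.4505 -0.1908  0.213 ]
badge wrist [314.   92.2] 0.8 [0.7231 0.0229 0.197 ]
badge wrist [313.4  95. ] 0.18 [0.724  0.0221 0.197 ]
badge top [344.9 299. ] 0.85 [ 0.4585 -0.1379  0.197 ]
badge top [502.1 289.2] 0.73 [ 0.4835 -0.4537  0.197 ]
badge side [399.8 178.9] 0.94 [ 0.4464 -0.2655  0.197 ]
badge side [363.8 254.8] 0.87 [0.4339 0.0217 0.197 ]
mouth side [277.5 247.1] 0.75 [ 0.6946 -0.0671  0.028 ]
mouth side [253.6 269.8] 0.67 [0.7115 0.0294 0.028 ]
stop side [282.8 302. ] 0.61 [0.5988 0.0898 0.028 ]
seat side [278.4 295.7] 0.82 [0.6104 0.0888 0.044 ]
ram side [277.  245.5] 0.78 [0.6131 0.0788 0.2   ]
press side [280.9 304.3] 0.81 [0.6108 0.0781 0.    ]
press side [245.1 411.8] 0.2 [0.5484 0.3595 0.    ]
```

View pics/w2.png

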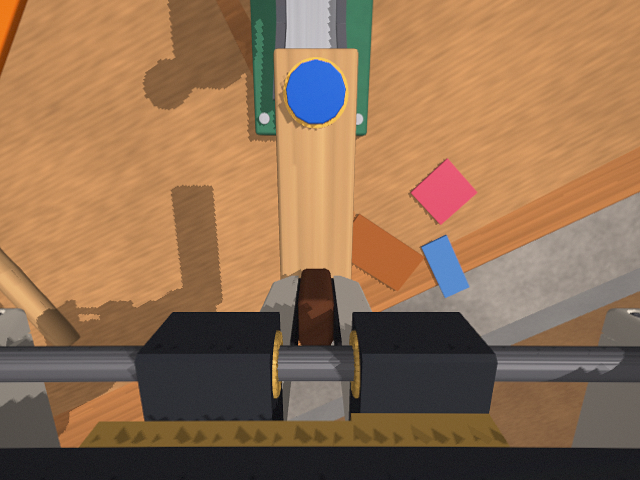

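Wrist view: the slide is held straight with its badge at (316,92). The press base's front corner screws are at (264,118) and (359,118), and its axis runs up the picture at about column 311.5. Next I'll measure the lateral and angular error.

Run:
```python
from h import *
s,y=st(); W=cams.read_camera('wrist'); t=s['tool_pos']; y=y
def loc(X): d=X-t; return np.round(1000*np.array([d[0]*np.cos(y)+d[1]*np.sin(y), d[0]*np.sin(y)-d[1]*np.cos(y)]),1)
hsv=cv2.cvtColor(W['pixels'],cv2.COLOR_RGB2HSV)
m=cv2.inRange(hsv,(70,90,30),(95,255,200))
for r in (4,20,35,60,80,100,110,125,130):
    c=np.where(m[r,200:420])[0]+200
    a,b=c.min(),c.max(); print(r,a,b,(a+b)/2,[loc(onz(W,(x,r),.012)) for x in (a,b)])
for r in (3,10,20,30):  # grey bed / guides profile
    print(r,[int(v) for v in W['pixels'][r,270:345:1].mean(1)])
m=cv2.inRange(hsv,(105,120,60),(125,255,255));n,l,q,c=cv2.connectedComponentsWithStats(m);i=1+q[1:,4].argmax() if 0 else None
for i in range(1,n):
    if q[i,4]>1000: print('badge',c[i],q[i,4],loc(onz(W,c[i],t[2])))
for x in ((275,49),(357,49),(281,270),(353,270)): print('board',x,loc(onz(W,x,t[2]-.006)))
for x in ((264,118),(359,118)): print('screw',loc(onz(W,x,.012)),onz(W,x,.012))
```

```text
t 11.25 tcp [ 0.81   -0.0267  0.1966] yaw 2.6529 tilt [-0.  0.] F [-0.   0.3 -2. ] open 0.016 q [-0.096  0.752  0.732  0.     1.657 -1.178]
4 255 374 314.5 [array([197.7, -54.3]), array([197.8,  53.4])]
20 255 373 314.0 [array([185.1, -55. ]), array([185.3,  53.1])]
35 256 373 314.5 [array([173. , -54.7]), array([173.2,  53.8])]
60 257 372 314.5 [array([152.3, -54.8]), array([152.4,  53.9])]
80 258 371 314.5 [array([135.1, -54.7]), array([135.2,  53.8])]
100 259 370 314.5 [array([117.3, -54.6]), array([117.5,  53.7])]
110 259 369 314.0 [array([108.2, -55. ]), array([108.4,  53.1])]
125 259 368 313.5 [array([ 94.3, -55.6]), array([94.5, 52.8])]
130 260 368 314.0 [array([ 89.6, -54.9]), array([89.7, 53. ])]
3 [68, 64, 65, 66, 64, 65, 65, 64, 61, 64, 95, 97, 97, 96, 94, 95, 96, 95, 95, 69, 156, 194, 189, 188, 189, 193, 193, 190, 186, 185, 183, 182, 187, 188, 188, 192, 191, 193, 195, 188, 187, 187, 190, 190, 190, 186, 189, 190, 188, 189, 190, 186, 186, 191, 192, 194, 191, 189, 192, 191, 190, 196, 166, 132, 124, 125, 129, 128, 133, 114, 85, 92, 97, 95, 96]
10 [63, 67, 65, 65, 67, 67, 67, 
[... 621 characters left out ...]
39, 122, 125, 129, 132, 135, 77, 90, 98, 99, 97, 96]
30 [65, 65, 63, 65, 65, 65, 67, 68, 64, 67, 98, 97, 97, 97, 98, 98, 97, 96, 97, 56, 155, 196, 190, 186, 189, 193, 196, 194, 191, 187, 186, 185, 185, 187, 193, 190, 193, 195, 192, 190, 191, 190, 191, 192, 191, 189, 190, 190, 190, 192, 188, 188, 189, 191, 193, 193, 191, 191, 192, 192, 194, 200, 137, 122, 124, 128, 131, 130, 133, 96, 82, 97, 99, 99, 98]
badge [315.4302  91.609 ] 2908 [99.8  0.5]
badge [446.6231 263.143 ] 1483 [16.3 69.9]
board (275, 49) [118.6 -18.1]
board (357, 49) [118.6  19.6]
board (281, 270) [ 10.  -18.3]
board (353, 270) [10.  21.3]
screw [100.9 -50.4] [ 0.6972 -0.0238  0.012 ]
screw [101.   43.6] [0.7412 0.0592 0.012 ]
```

Run:
```python
from h import *
W=cams.read_camera('wrist'); save(W,'w3.png',(240,0,390,140),5); print(W['cx'],W['k1'],W['fx'])
```

```text
315.59767791644634 0.010077846838119062 333.2037363862687
```

View pics/w3.png

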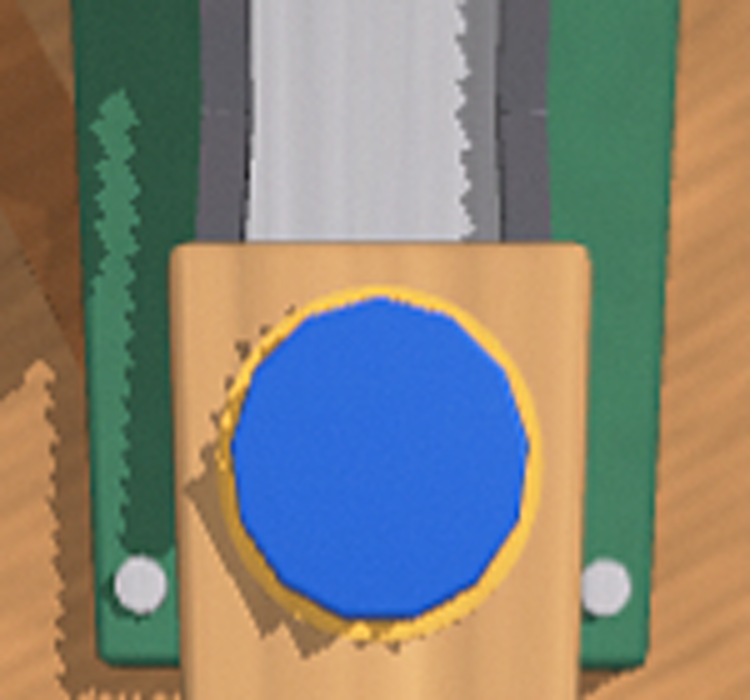

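Zoomed: the guides' outer edges are at crop columns 202 and 549, which gives a centre column of 315.1. The board centre is at column 316.1 and the two are parallel, so the lateral error is about 1 mm. The guide kink is at row 22.

Run:
```python
from h import *
s,y=st(); W=cams.read_camera('wrist'); t=s['tool_pos']
def loc(X): d=X-t; return np.round(1000*np.array([d[0]*np.cos(y)+d[1]*np.sin(y), d[0]*np.sin(y)-d[1]*np.cos(y),d[2]]),1)
E=np.array(W['extrinsics']);print('cam',loc(-E[:3,:3].T@E[:3,3]))
print('kink',loc(onz(W,(315,22),.036)),onz(W,(315,22),.036))
print('bed mid',loc(onz(W,(315.1,30),.036)),'board nose',loc(onz(W,(316,48.3),t[2]-.006)))
k=onz(W,(315,22),.036); u=np.array([np.cos(y),np.sin(y),0]); print('home handle',k-.05*u,'ram',k+.05*u, loc(k+.05*u))
T=cams.read_camera('top');S=cams.read_camera('side')
for p in (T,S):
    hsv=cv2.cvtColor(p['pixels'],cv2.COLOR_RGB2HSV); m=cv2.inRange(hsv,(0,180,90),(6,255,255))|cv2.inRange(hsv,(174,180,90),(180,255,255))
    n,l,q,c=cv2.connectedComponentsWithStats(m)
    for i in range(1,n):
        if q[i,4]>80: print('red',c[i],q[i,2:],onz(p,c[i],.2 if p is T else .193))
```

```text
t 11.35 tcp [ 0.8099 -0.0267  0.1966] yaw 2.6528 tilt [-0.  0.] F [-0.3 -0.6 -0.9] open 0.0161 q [-0.096  0.752  0.732  0.     1.657 -1.178]
cam [ 77.2   0.6 165.8]
kink [ 176.4    0.  -160.6] [0.6543 0.0561 0.036 ]
bed mid [ 170.4    0.1 -160.6] board nose [118.9   0.8  -6. ]
home handle [0.6984 0.0326 0.036 ] ram [0.6101 0.0796 0.036 ] [ 226.4    0.  -160.6]
red [111.1771 255.8438] [11 11 96] [0.5386 0.3354 0.2   ]
red [278.3158 248.417 ] [ 18  16 247] [0.6099 0.0794 0.193 ]
red [238.5479 376.2877] [ 13  14 146] [0.5273 0.3891 0.193 ]
```

Request:
step_arm(
  deltas=[
    {"offset": [0, -0.1, 2], "roll": 0},
    {"offset": [0, 0, 2.5], "roll": 0},
    {"offset": [0, 0, 2.5], "roll": 0},
    {"offset": [0, 0, 2.5], "roll": 0},
    {"offset": [0, 0, 2], "roll": 0},
    {"offset": [0, 0, 1.2], "roll": 0},
    {"offset": [0, 0, 0.8], "roll": 0},
    {"offset": [0, 0, 0], "roll": 0},
    {"offset": [0, 0, 0], "roll": 0},
  ],
)

```text
t: 12.62
tool_pos: [0.8102, -0.0277, 0.063]
orientation: [0.76, 3.046, 0.0]
force: [0.4, 0.2, -1.5]
opening: 0.0158
```

Request:
step_arm(
  deltas=[
    {"offset": [0, 0, 0.6], "roll": 0},
    {"offset": [0, 0, 0.5], "roll": 0},
    {"offset": [0, 0, 0.3], "roll": 0},
    {"offset": [0, 0, 0.2], "roll": 0},
    {"offset": [0, 0, 0.1], "roll": 0},
    {"offset": [0, 0, 0], "roll": 0},
  ],
)

```text
t: 13.38
tool_pos: [0.8095, -0.0276, 0.0449]
orientation: [0.76, 3.048, 0.0]
force: [-1.0, 0.1, -0.2]
opening: 0.016
```

Run:
```python
from h import *
s,y=st(); W=cams.read_camera('wrist'); save(W,'w4.png',(160,0,480,240),2.5)
```

```text
t 13.38 tcp [ 0.8095 -0.0276  0.0449] yaw 2.6528 tilt [0.0001 0.0001] F [-1.   0.1 -0.2] open 0.016 q [-0.097  0.825  0.901  0.     1.416 -1.179]
```

View pics/w4.png

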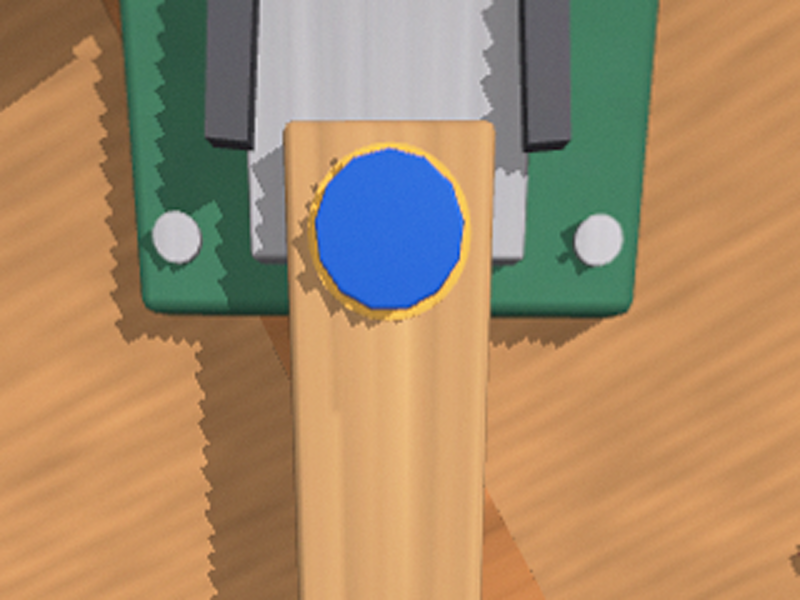

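The nose sits between the guide ends: the board is centred at crop column 390 and the guides at 388.5. I'll slide it in.

Request:
step_arm(
  deltas=[
    {"offset": [1, 0, 0], "roll": 0},
    {"offset": [1, 0, 0], "roll": 0},
    {"offset": [1, 0, 0], "roll": 0},
    {"offset": [1, 0, 0], "roll": 0},
    {"offset": [1, 0, 0], "roll": 0},
    {"offset": [1, 0, 0], "roll": 0},
    {"offset": [0, 0, 0], "roll": 0},
  ],
)

```text
t: 14.3
tool_pos: [0.7558, 0.0011, 0.0449]
orientation: [-0.759, -3.048, -0.0]
force: [-2.3, 0.9, 2.3]
opening: 0.0158
```

Request:
step_arm(
  deltas=[
    {"offset": [1, 0, 0], "roll": 0},
    {"offset": [1, 0, 0], "roll": 0},
    {"offset": [1, 0, 0], "roll": 0},
    {"offset": [1, 0, 0], "roll": 0},
    {"offset": [0.7, 0, 0], "roll": 0},
    {"offset": [0, 0, 0], "roll": 0},
  ],
)

```text
t: 15.05
tool_pos: [0.7141, 0.0232, 0.0449]
orientation: [-0.759, -3.047, -0.0]
force: [-3.5, 1.7, 7.3]
opening: 0.0157
```

Request:
step_arm(
  deltas=[
    {"offset": [0.5, 0, 0], "roll": 0},
    {"offset": [0.4, 0, 0], "roll": 0},
    {"offset": [0.2, 0, 0], "roll": 0},
    {"offset": [0, 0, 0], "roll": 0},
    {"offset": [0, 0, 0], "roll": 0},
  ],
)

```text
t: 15.68
tool_pos: [0.7054, 0.0278, 0.045]
orientation: [0.76, 3.048, 0.0]
force: [1.6, -1.1, 5.2]
opening: 0.0165
```

Request:
step_arm(
  deltas=[
    {"offset": [0.2, 0, -0.03], "roll": 0},
    {"offset": [0.2, 0, 0], "roll": 0},
    {"offset": [0.1, 0, 0], "roll": 0},
    {"offset": [0, 0, 0], "roll": 0},
  ],
)

```text
t: 16.18
tool_pos: [0.7007, 0.0302, 0.0449]
orientation: [-0.76, -3.048, 0.0]
force: [2.1, -1.1, 4.7]
opening: 0.0158
```

Request:
step_arm(
  deltas=[
    {"offset": [0.1, 0, 0], "roll": 0},
    {"offset": [0.1, 0, 0], "roll": 0},
    {"offset": [0, 0, 0], "roll": 0},
  ],
)

```text
t: 16.55
tool_pos: [0.699, 0.0311, 0.0449]
orientation: [-0.76, -3.048, -0.0]
force: [2.5, -0.7, 3.6]
opening: 0.0158
```

Request:
step_arm(
  deltas=[
    {"offset": [0.1, 0, 0], "roll": 0},
    {"offset": [0, 0, 0], "roll": 0},
  ],
)

```text
t: 16.8
tool_pos: [0.6982, 0.0316, 0.0449]
orientation: [-0.76, -3.048, -0.0]
force: [1.9, -0.2, 4.2]
opening: 0.016
```

Request:
step_arm(
  deltas=[
    {"offset": [0.1, 0, 0], "roll": 0},
    {"offset": [0, 0, 0], "roll": 0},
  ],
)

```text
t: 17.05
tool_pos: [0.6975, 0.0318, 0.045]
orientation: [0.76, 3.048, -0.0]
force: [4.3, -2.9, 2.7]
opening: 0.0153
```

Request:
step_arm(
  deltas=[
    {"offset": [0.1, 0, 0], "roll": 0},
    {"offset": [0, 0, 0], "roll": 0},
  ],
)

```text
t: 17.3
tool_pos: [0.6974, 0.0318, 0.0452]
orientation: [0.76, 3.046, -0.0]
force: [7.3, -3.6, 1.2]
opening: 0.016
```

Request:
step_arm(
  deltas=[
    {"offset": [0.1, 0, 0], "roll": 0},
    {"offset": [0, 0, 0], "roll": 0},
  ],
)

```text
t: 17.55
tool_pos: [0.6973, 0.0317, 0.0456]
orientation: [0.76, 3.044, -0.001]
force: [10.0, -5.7, 0.7]
opening: 0.0155
```

The force rises to 11 N along the press axis with no further travel, so the slide is against the stop. I'll ease off slightly, release, rise and look.

Request:
step_arm(
  deltas=[
    {"offset": [-0.12, 0, 0.03], "roll": 0},
    {"offset": [0, 0, 0], "roll": 0},
  ],
)

```text
t: 17.8
tool_pos: [0.6974, 0.0317, 0.045]
orientation: [0.76, 3.046, -0.0]
force: [6.1, -5.3, 3.6]
opening: 0.016
```

Request:
step_arm(
  deltas=[
    {"offset": [0, 0, 0], "roll": 0},
    {"offset": [0, 0, 0], "roll": 0},
    {"offset": [0, 0, 0], "roll": 0},
    {"offset": [0, 0, 0], "roll": 0},
  ],
  fingers=5,
)

```text
t: 18.3
tool_pos: [0.6962, 0.0326, 0.0443]
orientation: [-0.76, -3.047, 0.0]
force: [0.4, -0.4, -0.8]
opening: 0.0483
```

Request:
step_arm(
  deltas=[
    {"offset": [0, 0, -1], "roll": 0},
    {"offset": [0, 0, -2.5], "roll": 0},
    {"offset": [0, 0, -3], "roll": 0},
    {"offset": [0, 0, -4], "roll": 0},
    {"offset": [0, 0, -4], "roll": 0},
    {"offset": [-2, 0, -4], "roll": 0},
    {"offset": [-3, 0, 0], "roll": 0},
    {"offset": [0, 0, 0], "roll": 0},
    {"offset": [0, 0, 0], "roll": 0},
  ],
)

```text
t: 19.42
tool_pos: [0.7403, 0.0091, 0.2293]
orientation: [-0.76, -3.047, -0.0]
force: [0.2, 0.5, 1.1]
opening: 0.05
```

Run:
```python
from h import *
s,y=st(); W=cams.read_camera('wrist'); a=W['pixels'][:,:,::-1]
S=cams.read_camera('side'); b=cv2.resize(S['pixels'][200:350,200:350,::-1],(480,480),interpolation=cv2.INTER_CUBIC)
cv2.imwrite('pics/w5.png',cv2.resize(np.hstack([a[:,80:560],b]),(800,400)))
u=np.array([np.cos(y),np.sin(y),0])
hsv=cv2.cvtColor(W['pixels'],cv2.COLOR_RGB2HSV)
for nm,lo,hi,z in (('blue',(105,120,60),(125,255,255),.044),('red',(0,180,90),(6,255,255),.2)):
    n,l,q,c=cv2.connectedComponentsWithStats(cv2.inRange(hsv,lo,hi))
    for i in range(1,n):
        if q[i,4]>150: print(nm,c[i],q[i],onz(W,c[i],z))
for n,z in (('slide_grip',.061),('ram',.2)):
    for d in cams.pinpoint(W,n)[:2]: print(n,np.round(d['xy'],1),round(d['score'],2),onz(W,d['xy'],z))
```

```text
t 19.43 tcp [0.7403 0.0091 0.2293] yaw 2.6528 tilt [-0.001   0.0003] F [0.2 0.5 1.1] open 0.05 q [-0.057  0.519  0.998  0.     1.625 -1.139]
blue [57.3957 64.1979] [ 43  50  30  29 652] [ 0.4952 -0.1365  0.044 ]
blue [427.1604 300.427 ] [411 286  33  26 555] [0.8873 0.0781 0.044 ]
red [316.3617  17.6253] [ 277    0   80   43 2690] [0.6184 0.075  0.2   ]
slide_grip [  8.7 153.2] 0.7 [ 0.5428 -0.22    0.061 ]
ram [316.2  76.6] 0.36 [0.6425 0.0622 0.2   ]
```

View pics/w5.png

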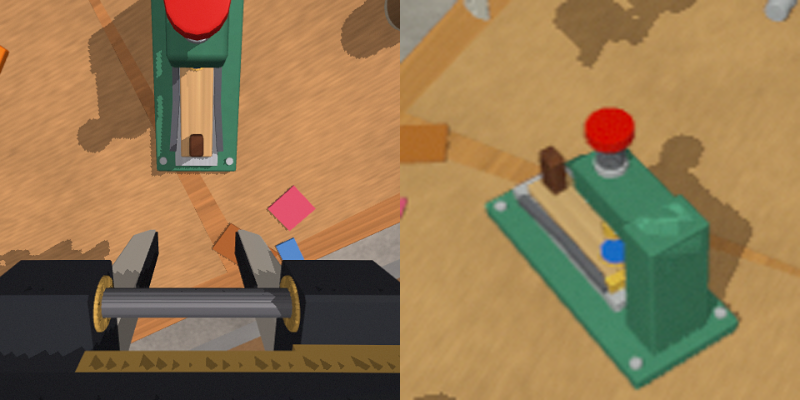

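Run:
```python
from h import *
s,y=st(); W=cams.read_camera('wrist'); S=cams.read_camera('side')
u=np.array([np.cos(y),np.sin(y),0]); v=np.array([-u[1],u[0],0])
save(W,'w6a.png',(270,60,360,220),4); a=cv2.imread('pics/w6a.png'); 
for z,r in ((.028,np.arange(185,206,2)),(.038,np.arange(175,196,2))):
    print(z,[(int(i),round(float((onz(W,(316,i),z)-[.6101,.0796,0])@u)*1000,1)) for i in r])
print('px',[W['pixels'][i,300:332].mean(0).round().astype(int).tolist() for i in range(176,206,1)])
R=np.array([.6101,.0796,0])
b=cv2.resize(S['pixels'][255:325,240:310,::-1],(640,640),interpolation=cv2.INTER_CUBIC)
def mk(X,c):
    x=(proj(S,X)-[240,255]+.5)*640/70; cv2.circle(b,(int(x[0]),int(x[1])),4,c,-1)
mk(R+[0,0,.044],(0,0,255)); mk(R+.02*u+[0,0,.028],(0,255,0)); mk(R-.1*u+[0,0,.082],(255,0,255))
for k in range(0,360,30): mk(R+.014*(np.cos(np.radians(k))*u+np.sin(np.radians(k))*v)+[0,0,.044],(255,255,255))
cv2.imwrite('pics/w6.png',np.hstack([a[:600,:],b[:600]])[:, :800]) if 0 else cv2.imwrite('pics/w6.png',b[:600])
```

```text
t 19.62 tcp [0.7402 0.0094 0.2297] yaw 2.6533 tilt [-0.0003  0.0001] F [-0.1 -0.5 -0.1] open 0.05 q [-0.057  0.518  0.999  0.     1.625 -1.139]
0.028 [(185, -114.7), (187, -116.9), (189, -119.1), (191, -121.3), (193, -123.5), (195, -125.7), (197, -127.9), (199, -130.2), (201, -132.4), (203, -134.6), (205, -136.9)]
0.038 [(175, -103.0), (177, -105.1), (179, -107.2), (181, -109.3), (183, -111.4), (185, -113.5), (187, -115.7), (189, -117.8), (191, -119.9), (193, -122.1), (195, -124.2)]
px [[131, 91, 61], [131, 91, 61], [130, 91, 61], [130, 90, 60], [130, 90, 60], [129, 90, 61], [129, 90, 60], [130, 90, 61], [130, 90, 61], [130, 90, 61], [126, 88, 59], [108, 78, 55], [100, 92, 89], [133, 133, 136], [147, 145, 148], [167, 165, 168], [172, 170, 174], [175, 173, 176], [179, 176, 180], [183, 180, 184], [185, 182, 186], [189, 185, 189], [172, 169, 173], [30, 65, 48], [46, 85, 65], [53, 97, 75], [67, 122, 94], [68, 126, 97], [53, 99, 77], [76, 76, 55]]
```

View pics/w6.png

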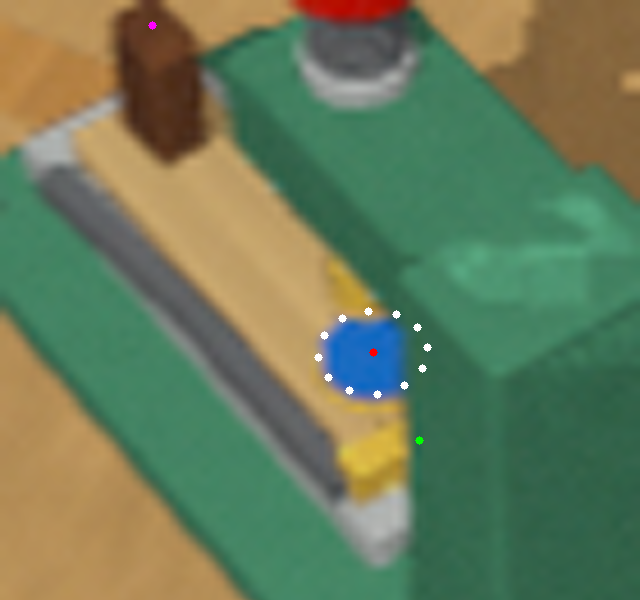

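Side crop: the predicted home badge outline falls on the badge, at crop (368,352), and the nose meets the brass stop. In the wrist picture the tail is at press x of about -116.5 mm, against a nominal -117. The slide is home. Now over the knob with the fingers closed.

Request:
step_arm(
  deltas=[
    {"offset": [1, 0.1, -0.3], "roll": 0},
    {"offset": [2.5, 0, 0], "roll": 0},
    {"offset": [3, 0, 0], "roll": 0},
    {"offset": [3, 0, 0], "roll": 0},
    {"offset": [3, 0, 0], "roll": 0},
    {"offset": [1.5, 0, 0], "roll": 0},
    {"offset": [0.8, 0, 0], "roll": 0},
    {"offset": [0, 0, 0], "roll": 0},
    {"offset": [0, 0, 1.0], "roll": 0},
    {"offset": [0, 0, 0.8], "roll": 0},
    {"offset": [0, 0, 0], "roll": 0},
    {"offset": [0, 0, 0], "roll": 0},
  ],
  fingers=0,
)

```text
t: 21.22
tool_pos: [0.6106, 0.0791, 0.2144]
orientation: [-0.76, -3.048, 0.0]
force: [-0.1, 0.7, -0.0]
opening: 0.0005
```

Run:
```python
from h import *
s,y=st()
T=cams.read_camera('top');S=cams.read_camera('side'); b=np.hstack([cv2.resize(p['pixels'][r:r+100,c:c+100,::-1],(400,400),interpolation=cv2.INTER_CUBIC) for p,r,c in((T,170,195),(S,190,230))])
cv2.imwrite('pics/w7.png',b)
```

```text
t 21.23 tcp [0.6106 0.0791 0.2144] yaw 2.6526 tilt [-0.0004 -0.    ] F [-0.1  0.7 -0. ] open 0.0005 q [ 0.046  0.175  1.447 -0.     1.52  -1.036]
```

View pics/w7.png

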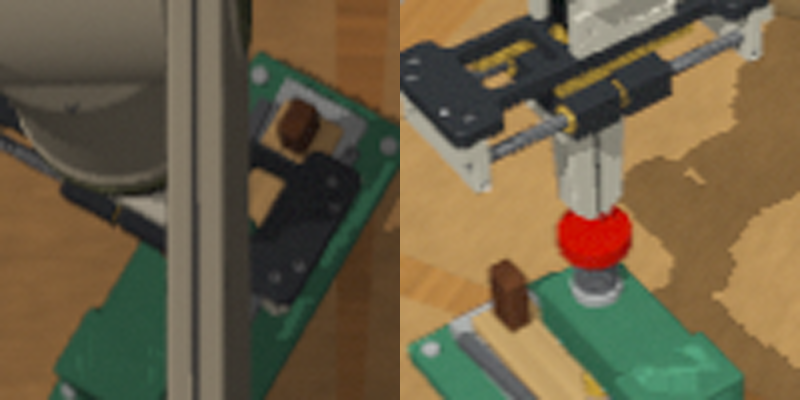

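The closed fingertips are centred over the red knob at (595,215) in the right half. I'll press in stages.

Request:
step_arm(
  deltas=[
    {"offset": [0, 0, 0.7], "roll": 0},
    {"offset": [0, 0, 0.6], "roll": 0},
    {"offset": [0, 0, 0.4], "roll": 0},
    {"offset": [0, 0, 0.4], "roll": 0},
    {"offset": [0, 0, 0.4], "roll": 0},
    {"offset": [0, 0, 0.4], "roll": 0},
    {"offset": [0, 0, 0.2], "roll": 0},
    {"offset": [0, 0, 0], "roll": 0},
    {"offset": [0, 0, 0], "roll": 0},
  ],
)

```text
t: 22.45
tool_pos: [0.6105, 0.0793, 0.1838]
orientation: [-0.76, -3.048, 0.0]
force: [-3.0, -0.0, 6.4]
opening: 0.0004
```

Request:
step_arm(
  deltas=[
    {"offset": [0, 0, 0.2], "roll": 0},
    {"offset": [0, 0, 0], "roll": 0},
  ],
)

```text
t: 22.7
tool_pos: [0.6105, 0.0793, 0.1817]
orientation: [-0.76, -3.048, -0.0]
force: [-3.5, 0.4, 5.4]
opening: 0.0005
```

Request:
step_arm(
  deltas=[
    {"offset": [0, 0, 0.2], "roll": 0},
    {"offset": [0, 0, 0], "roll": 0},
  ],
)

```text
t: 22.95
tool_pos: [0.6106, 0.0793, 0.1798]
orientation: [0.76, 3.048, 0.0]
force: [-2.8, -0.8, 6.0]
opening: 0.0007
```

Request:
step_arm(
  deltas=[
    {"offset": [0, 0, 0.1], "roll": 0},
    {"offset": [0, 0, 0.1], "roll": 0},
    {"offset": [0, 0, 0], "roll": 0},
  ],
)

```text
t: 23.32
tool_pos: [0.6106, 0.0793, 0.1779]
orientation: [0.76, 3.048, 0.0]
force: [-3.9, -0.2, 6.4]
opening: 0.0006
```

Request:
step_arm(
  deltas=[
    {"offset": [0, 0, 0.1], "roll": 0},
    {"offset": [0, 0, 0.1], "roll": 0},
    {"offset": [0, 0, 0], "roll": 0},
  ],
)

```text
t: 23.7
tool_pos: [0.6106, 0.0793, 0.1776]
orientation: [0.76, 3.047, 0.0]
force: [-9.0, -0.6, 14.5]
opening: 0.0007
```

Request:
step_arm(
  deltas=[
    {"offset": [0, 0, 0.1], "roll": 0},
    {"offset": [0, 0, 0], "roll": 0},
  ],
)

```text
t: 23.95
tool_pos: [0.6107, 0.0793, 0.1775]
orientation: [0.76, 3.047, 0.0]
force: [-11.8, -1.9, 20.1]
opening: 0.0006
```

Bottomed at about 22 mm of travel with 20 N. I'll trim it to 18 N, relieve the side load and hold.

Request:
step_arm(
  deltas=[
    {"offset": [0.06, -0.03, -0.05], "roll": 0},
    {"offset": [0, 0, 0], "roll": 0},
  ],
)

```text
t: 24.2
tool_pos: [0.6106, 0.0793, 0.1776]
orientation: [0.759, 3.046, 0.001]
force: [-7.3, -0.2, 15.2]
opening: 0.0006
```

Request:
step_arm(
  deltas=[
    {"offset": [0.03, -0.02, 0.05], "roll": 0},
    {"offset": [0, 0, 0], "roll": 0},
  ],
)

```text
t: 24.45
tool_pos: [0.6106, 0.0793, 0.1776]
orientation: [0.759, 3.045, 0.001]
force: [-6.9, -0.1, 17.1]
opening: 0.0003
```

Request:
step_arm(
  deltas=[
    {"offset": [0, 0, 0.01], "roll": 0},
    {"offset": [0, 0, 0], "roll": 0},
    {"offset": [0, 0, 0], "roll": 0},
    {"offset": [0, 0, 0], "roll": 0},
    {"offset": [0, 0, 0], "roll": 0},
  ],
)

```text
t: 25.08
tool_pos: [0.6106, 0.0793, 0.1776]
orientation: [0.759, 3.045, 0.001]
force: [-6.6, -0.6, 17.4]
opening: 0.0006
```

Request:
step_arm(
  deltas=[
    {"offset": [0, 0, 0], "roll": 0},
    {"offset": [0, 0, 0], "roll": 0},
    {"offset": [0, 0, 0], "roll": 0},
    {"offset": [0, 0, 0], "roll": 0},
    {"offset": [0, 0, 0], "roll": 0},
  ],
)

```text
t: 25.7
tool_pos: [0.6106, 0.0792, 0.1776]
orientation: [0.759, 3.045, 0.001]
force: [-6.1, -0.4, 17.7]
opening: 0.0005
```

Request:
step_arm(
  deltas=[
    {"offset": [0, 0, -0.4], "roll": 0},
    {"offset": [0, 0, -0.4], "roll": 0},
    {"offset": [0, 0, -0.5], "roll": 0},
    {"offset": [0, 0, -0.6], "roll": 0},
    {"offset": [0, 0, -0.6], "roll": 0},
    {"offset": [0, 0, -1], "roll": 0},
    {"offset": [0, 0, -3], "roll": 0},
    {"offset": [-3, 0, -3], "roll": 0},
    {"offset": [-5, 0, 0], "roll": 0},
    {"offset": [-4, 0, 0], "roll": 0},
    {"offset": [-2, 0, 0], "roll": 0},
    {"offset": [0, 0, 0], "roll": 0},
  ],
)

```text
t: 27.2
tool_pos: [0.7331, 0.0126, 0.2678]
orientation: [-0.761, -3.045, 0.001]
force: [0.3, -0.5, 0.0]
opening: 0.0006
```

Run:
```python
from h import *
s,y=st()
W=cams.read_camera('wrist');S=cams.read_camera('side')
hsv=cv2.cvtColor(S['pixels'],cv2.COLOR_RGB2HSV)
n,l,q,c=cv2.connectedComponentsWithStats(cv2.inRange(hsv,(0,180,90),(6,255,255)))
for i in range(1,n):
    if q[i,4]>80: print('red side',c[i],q[i])
b=np.hstack([cv2.resize(S['pixels'][230:340,225:335,::-1],(400,400),interpolation=cv2.INTER_CUBIC),cv2.resize(W['pixels'][0:300,170:470,::-1],(400,400))])
cv2.imwrite('pics/w8.png',b)
```

```text
t 27.2 tcp [0.7331 0.0126 0.2678] yaw 2.6515 tilt [-0.003   0.0001] F [ 0.3 -0.5  0. ] open 0.0006 q [-0.053  0.496  0.959 -0.     1.689 -1.133]
red side [278.2742 248.4476] [270 241  18  16 248]
red side [238.6301 376.274 ] [232 370  14  14 146]
```

View pics/w8.png

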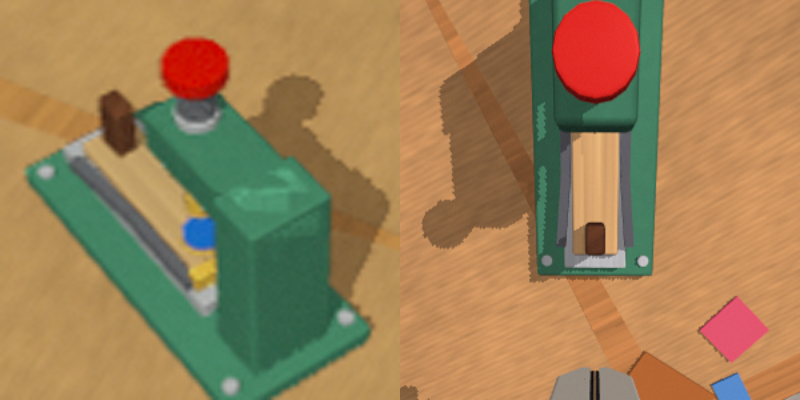

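The knob is back up at side pixel (278.3,248.4), the same as before pressing. The slide is still home, and the robot is clear.

```bash
python3 -c "
from plant import robot
print(robot.close_job())"
```

```text
the job is handed in; nothing more can be done
None
```

The wooden slide is lying home in the press, the badge has been pressed once, and the knob is back up. I handed the job in at about 27 s of the 67 s allowed.

- **Slide home:** I slid it along the guides until the force rose to about 11 N with no further travel. The pictures agree: the tail measured about 116.5 mm in front of the ram, against 117 mm nominal, and the nose touches the brass stop.
- **Pressing:** The die bottomed after about 22 mm. I held about 17–18 N of downward force for over a second.
- **Knob up:** It returned to the same side-camera pixel as before pressing.
- **Last check:** The final pictures show the slide still home, with the robot touching nothing. The robot never went near the bottle, the hammer, the jar or the orange slides.

**Off target while pressing:**
- The downward force read 20 N for a moment before I trimmed it.
- There was also a side load of up to 12 N on the knob, which I reduced to about 6–7 N for the hold.
- With the side load included, the highest reading was about 23 N, still below the 25 N limit. I only read the force at the end of each move call, so a short peak in between could have gone unseen.
- The badge is partly hidden by the press, so I could not check its whole surface for cracks.

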